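# Put the test weights back into their cases after the balance check

### The arm

A 6-joint arm with a two-finger parallel gripper is mounted at the origin on a cart in front of the work surface, level with it; the furniture and walls round the work are solid. World frame = base frame: x ahead of the robot, y to its left, z up, the work surface at z = 0. Lengths are in m, angles in degrees, forces in N, time in s.
With the tool pointing down it reaches from about 0.275 to 0.85 m from the base axis. Payload 5.2 kg.
Tool frame: the origin (TCP) lies at the very end of the fingers, on their centre line; the grasp point (between the pads) lies 19 mm behind it (ctrl.pinch_z is the distance from the TCP to the grasp point, in m); z points along the fingers, y is the line along which they close (so a half turn about z gives the same grasp; the last joint's range is limited). The gripper opens to 85 mm and grips with 20 to 120 N. Pads are 22 mm wide; open, the fingers measure 114 mm over their backs; the gripper's body (76 mm by 85 mm) begins 54 mm behind the grasp point. The pads swing forward as they close: fully open they stand 13 mm farther back than shut.
Start: joints at [60.974, 14.817, 87.949, -0, 77.235, -11.62], TCP at [0.165, 0.525, 0.202] pointing down, gripper open.
Joint ranges: [-179.93, 179.93], [-52.35, 119.4], [10.71, 147.94], [-69.91, 249.91], [12.55, 155.21], [-178.61, 178.61]. Speed limits (degrees/s): [147.25, 147.25, 180, 180, 180, 180].

### API

Orientations are given as [roll, pitch, yaw] about the fixed x, y, z axes, in that order (R = Rz(yaw) Ry(pitch) Rx(roll)).
In Python, from rig import ctrl, grab_frame, camera_model, nets gives the robot as it stands. The module is installed in compiled form; this text tells all that it offers.
- The arm moves only by the shell command python3 -m crank 'ROWS' [FORCE]. ROWS is a JSON object whose key "rows" holds a list of rows, 1 to 12 of them, each of 5 numbers: dx, dy, dz in a scale on which 1.0 is 1000 mm, then a turn about the tool's z in a scale on which 1.0 is pi rad, then the opening from 0.0 (shut) to 1.0 (fully open); each row is the pose to reach, as a shift and turn from the pose commanded when the command began, along the tool's axes at that moment; what a row does not reach only later rows make up. A row lasts 1/12 s, in which the tool goes at most 0.0417 m and 7.16 degrees, less where a joint would pass 70% of its speed; a pose out of reach is approached as far as the arm can. The fingers move at their own pace and stop on an object; FORCE is the grip in N (left out, the last holds). Time passes only in rows, so rows that do not move let the fingers close. It prints the time, the measured TCP pose, the force, the opening and the grip force at its end. Shift and turn numbers lie between -1 and 1, and a call with a number outside is refused. Input that does not fit is refused with a message, and nothing moves.
- ctrl.observe(): the state, without advancing time (a new reading comes with each control period).
- grab_frame(name): name is "scene" or "top" or "wrist"; returns (picture, depth): 384x512x3 uint8, red, green, blue; 384x512 float32, m along the optical axis (not along the pixel's ray), 0 where there is no reading.
- camera_model(name): a dict with "intrinsics" (3x3 intrinsics, pixels), "distortion" ([k1, k2, p1, p2, k3] as OpenCV has them; the pictures are not rectified), "world_from_camera" (4x4, takes a point from camera to world coordinates). Camera axes: x right, y up, looking along -z (the intrinsics and any distortion apply to the point x, -y, -z); pixel columns grow to the right and rows downward; lengths in m; the calibration is good to about 2 mm. A picture is of the moment at which its call begins: read the wrist's pose just before it. camera_model takes no time and is no camera call; for the wrist camera it gives the pose at the moment of the call.
- ctrl.finish_job(): hands the job in; it is judged then, once.
Trained networks look in the newest picture that a camera, given by its name, has taken for a name from the list of things; names that differ only in an ending like _2 or _b are one class to them, and where a whole thing is asked for, a point or a joint stands for the part that bears it (a point fixed in the world has none). Each returns a list of dicts, best first, with "conf" (0 to 1); they miss things now and then, are a little off and sometimes report something else, mostly with a low value. They report only what shows in the picture. A call takes as long as a camera call.
- nets.search_frame(camera, query): "location" ([column, row] as shares, 0 to 1, of the picture: columns of its width, rows of its height, amid what is visible of it).
- nets.place_of(camera, query): "location" ([column, row] as shares, 0 to 1, of the picture: columns of its width, rows of its height: a listed point, or the origin of a listed thing).
The state is a dict: "time_s": time; "qpos": joint angles; "qd": joint speeds; "joint_efforts": joint torques, N m; "eef_pos": TCP position; "tcp_rot": TCP orientation; "force": force on the tool from outside, world axes, zero at the start; "wrist_torque": the same for the moment, N m; "width": opening from 0.0 (shut) to 1.0 (fully open); "gripper_force": force on a finger pad.
Only numpy, scipy, OpenCV 4.12 (cv2) and the standard library are available. Lean on these libraries where they do the work, as an engineer would, in place of code of your own. Each camera call takes 0.05 s, during which the arm holds its last target. There are 200 camera calls.

### The job

The balance check is done: clear the stack of test weights off the pan one at a time, from the smallest on top down to the largest, and set each weight into the well of the case base that fits it, so that it stands flat on the felt. These are reference weights: set them down without dropping them and never let one touch the bench; do not press on the balance, and leave the glass beaker undisturbed.

Things in the scene. Friction and masses are not known exactly. Their poses are not given: they have to be found in the camera images.
- weight_50: 50 g test weight, the smallest of the four: plain bright steel cylinder, diameter 20 mm, height 20 mm. Origin: centre of its underside; z up along its axis. Its top is flat. At the start it stands upright in the seat of weight_100, on top of the stack.
- weight_100: 100 g test weight, the second smallest of the four: plain bright steel cylinder, diameter 29 mm, height 19 mm. Origin: centre of its underside; z up along its axis. Its top has a round seat, 22 mm wide and 2 mm deep, for the next smaller weight. At the start it stands upright in the seat of weight_200.
- weight_200: 200 g test weight, the second largest of the four: plain bright steel cylinder, diameter 39 mm, height 21 mm. Origin: centre of its underside; z up along its axis. Its top has a round seat, 31 mm wide and 2 mm deep, for the next smaller weight. At the start it stands upright in the seat of weight_500.
- weight_500: 500 g test weight, the largest of the four: plain bright steel cylinder, diameter 50 mm, height 32 mm. Origin: centre of its underside; z up along its axis. Its top has a round seat, 41 mm wide and 2 mm deep, for the next smaller weight. At the start it stands upright on the balance's pan, at the bottom of the stack, within 10 mm of the pan's centre.
- case_50: base of the 50 g weight's case, the smallest of the four: loose black round plastic disc, 19 mm high, 50 mm wide, about 0.25 kg, left or right of the balance. In its top a grey felt-lined round well, 28 mm wide (8 mm wider than its weight), 8 mm deep, mouth chamfered to 34 mm. The seated weight sticks out 12 mm above the rim. Origin: centre of its underside on the bench; z up.
- case_100: base of the 100 g weight's case, the second smallest of the four: loose black round plastic disc, 19 mm high, 59 mm wide, about 0.25 kg, left or right of the balance. In its top a grey felt-lined round well, 37 mm wide (8 mm wider than its weight), 8 mm deep, mouth chamfered to 43 mm. The seated weight sticks out 11 mm above the rim. Origin: centre of its underside on the bench; z up.
- case_200: base of the 200 g weight's case, the second largest of the four: loose black round plastic disc, 19 mm high, 69 mm wide, about 0.25 kg, left or right of the balance. In its top a grey felt-lined round well, 47 mm wide (8 mm wider than its weight), 8 mm deep, mouth chamfered to 53 mm. The seated weight sticks out 13 mm above the rim. Origin: centre of its underside on the bench; z up.
- case_500: base of the 500 g weight's case, the largest of the four: loose black round plastic disc, 19 mm high, 80 mm wide, about 0.25 kg, left or right of the balance. In its top a grey felt-lined round well, 58 mm wide (8 mm wider than its weight), 8 mm deep, mouth chamfered to 64 mm. The seated weight sticks out 24 mm above the rim. Origin: centre of its underside on the bench; z up.
- balance: laboratory balance, fixed, low white and grey housing 240 x 186 mm, 54 mm high, sloping console on its front (-x) side. Round steel pan, 125 mm wide, top 66 mm above the bench, centre 30 mm behind (+x of) the housing's middle; the stack on it reaches 152 mm above the bench. Origin: centre of the underside; x to its back, z up.
- beaker: bystander: small clear glass beaker, 55 x 62 x 71 mm, standing loose behind the work, left of the balance's back. Origin: centre of its underside; z up.

How it is judged:
By the outcome, as a careful person would: the job done as asked, in the order asked, and still so for the second after the job is handed in, with the robot touching nothing.
It also fails if it takes over 123 s, if anything falls off the work surface, if the arm or the gripper's body presses on something with over 40 N, if the wrist force passes 120 N, or if a joint passes its speed limit or range.

## Working session

There is one attempt and no reset: what is moved stays moved. The work goes in short steps, Python scripts to look and compute and a shell command to move; the robot and the scene stay as the last step left them, time stands still between calls to the robot, and variables do not carry over. Pictures are saved under pics/ and viewed, at most 14 in all, crops included, and the job is handed in when it is done.

```bash
mkdir -p pics; cat > h.py <<'E'
import numpy as np,cv2
from rig import ctrl,grab_frame,camera_model,nets
def ray(cam,uv,m=None):
    m=m or camera_model(cam)
    K=np.array(m["intrinsics"],float);D=np.array(m["distortion"],float)
    p=cv2.undistortPoints(np.array([[uv]],float),K,D)[0,0]
    T=np.array(m["world_from_camera"]);return T[:3,3],T[:3,:3]@np.array([p[0],-p[1],-1])
def at_z(cam,uv,z,m=None):
    o,d=ray(cam,uv,m);return o+d*(z-o[2])/d[2]
def at_d(cam,uv,dep,m=None):
    o,d=ray(cam,uv,m);return o+d*dep
def px(cam,P,m=None):
    m=m or camera_model(cam);T=np.linalg.inv(np.array(m["world_from_camera"]))
    p=T[:3,:3]@np.array(P)+T[:3,3];p=np.array([p[0],-p[1],-p[2]])
    return cv2.projectPoints(p.reshape(1,1,3),np.zeros(3),np.zeros(3),np.array(m["intrinsics"],float),np.array(m["distortion"],float))[0][0,0]
E
python3 - <<'E'
from h import *
s=ctrl.observe();print(s["eef_pos"],s["tcp_rot"],s["width"],ctrl.pinch_z)
ims=[]
for c in ["top","scene"]:
    im,d=grab_frame(c);np.savez(f"{c}.npz",im=im,d=d)
    cv2.imwrite(f"pics/{c}0.png",im[:,:,::-1])
    print(c,np.round(camera_model(c)["world_from_camera"],3).tolist())
    for q,z in [("weight_50",.132),("weight_100",.115),("weight_200",.096),("weight_500",.066),("case_50",0),("case_100",0),("case_200",0),("case_500",0),("balance",0),("beaker",0)]:
        for r in nets.place_of(c,q)[:2]:
            uv=np.array(r["location"])*[512,384]
            print(q,round(r["conf"],2),uv.round(0),at_z(c,uv,z).round(3))
E
```

```text
[0.16421675 0.52429999 0.20074415] [-1.79893951e+02 -2.26169078e-02  1.62593291e+02] 1.000330638055583 0.0187
top [[0.022, 0.998, -0.059, 0.51], [-1.0, 0.022, -0.006, -0.018], [-0.005, 0.059, 0.998, 1.206], [0.0, 0.0, 0.0, 1.0]]
weight_50 0.61 [230. 202.] [0.538 0.055 0.132]
weight_50 0.61 [234. 201.] [0.541 0.043 0.132]
weight_100 0.61 [230. 202.] [0.539 0.056 0.115]
weight_100 0.61 [234. 201.] [0.542 0.044 0.115]
weight_200 0.61 [230. 202.] [0.539 0.057 0.096]
weight_200 0.61 [234. 201.] [0.542 0.045 0.096]
weight_500 0.61 [230. 202.] [0.54  0.059 0.066]
weight_500 0.61 [234. 201.] [0.543 0.047 0.066]
case_50 0.8 [349. 184.] [ 0.611 -0.319  0.   ]
case_50 0.6 [149. 179.] [0.612 0.327 0.   ]
case_100 0.8 [349. 184.] [ 0.611 -0.319  0.   ]
case_100 0.6 [149. 179.] [0.612 0.327 0.   ]
case_200 0.8 [349. 184.] [ 0.611 -0.319  0.   ]
case_200 0.6 [149. 179.] [0.612 0.327 0.   ]
case_500 0.8 [349. 184.] [ 0.611 -0.319  0.   ]
case_500 0.6 [149. 179.] [0.612 0.327 0.   ]
balance 0.86 [237. 213.] [0.509 0.039 0.   ]
scene [[0.3, 0.735, -0.608, -0.075], [-0.954, 0.243, -0.177, -0.207], [0.0
[... 199 characters left out ...]
0 0.58 [230. 189.] [0.561 0.054 0.115]
weight_200 0.68 [232. 207.] [0.514 0.031 0.096]
weight_200 0.58 [230. 189.] [0.576 0.06  0.096]
weight_500 0.68 [232. 207.] [0.536 0.04  0.066]
weight_500 0.58 [230. 189.] [0.6   0.07  0.066]
case_50 0.96 [140. 224.] [0.439 0.297 0.   ]
case_50 0.72 [345. 270.] [ 0.475 -0.312  0.   ]
case_100 0.96 [140. 224.] [0.439 0.297 0.   ]
case_100 0.72 [345. 270.] [ 0.475 -0.312  0.   ]
case_200 0.96 [140. 224.] [0.439 0.297 0.   ]
case_200 0.72 [345. 270.] [ 0.475 -0.312  0.   ]
case_500 0.96 [140. 224.] [0.439 0.297 0.   ]
case_500 0.72 [345. 270.] [ 0.475 -0.312  0.   ]
balance 0.79 [228. 229.] [ 0.503  0.042 -0.   ]
beaker 0.85 [215. 166.] [0.732 0.173 0.   ]
```

```bash
python3 - <<'E'
import cv2
for c,b in (("top",(100,130,400,290)),("scene",(90,110,400,320))):
    im=cv2.imread(f"pics/{c}0.png");x0,y0,x1,y1=b
    k=min(800/(x1-x0),600/(y1-y0));cv2.imwrite(f"pics/{c}0c.png",cv2.resize(im[y0:y1,x0:x1],None,fx=k,fy=k,interpolation=cv2.INTER_CUBIC));print(c,k)
E
```

```text
top 2.6666666666666665
scene 2.5806451612903225
```

View pics/top0c.png

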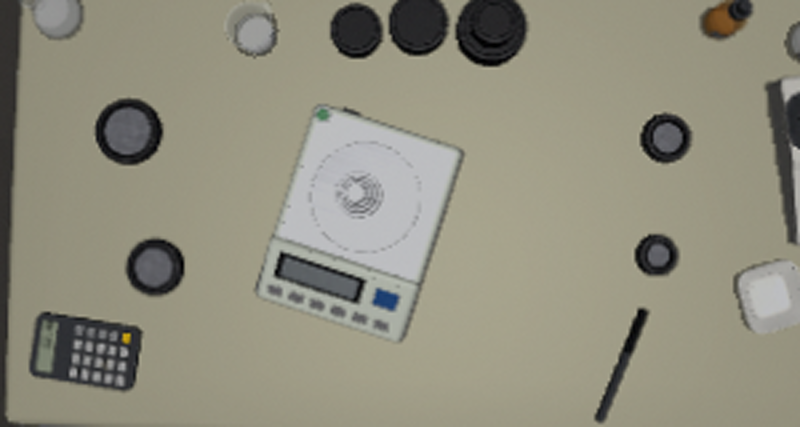

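View pics/scene0c.png

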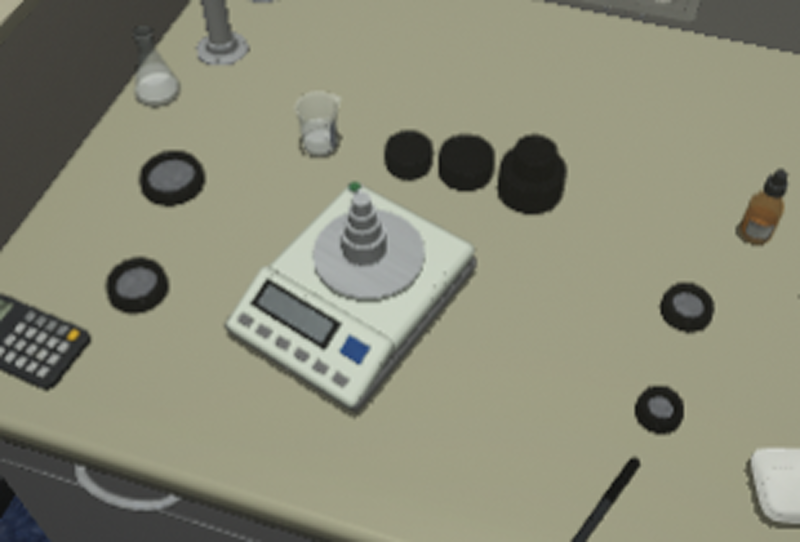

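The top view shows the stack at pixel (234,202). The cases are at (148,179) for 500, (158,230) for 200, (350,182) for 100 and (346,226) for 50. The beaker is behind the balance at about (195,142). The scene view agrees, with the top of the stack at about (230,187).

```bash
python3 - <<'E'
from h import *
seeds={"top":{"500":(148,179),"200":(158,230),"100":(350,182),"50":(346,226)},"scene":{"500":(157,179),"200":(143,220),"100":(356,229),"50":(345,268)}}
for c,sd in seeds.items():
    im=np.load(f"{c}.npz")["im"];g=im.max(2)
    n,l,st,ce=cv2.connectedComponentsWithStats((g<75).astype(np.uint8),connectivity=4)
    for k,(u,v) in sd.items():
        R=18 if c=="top" else 22
        best=[i for i in range(1,n) if st[i,4]>40 and np.hypot(*(ce[i]-[u,v]))<8]
        if not best: print(c,k,"none",g[v-12:v+13:3,u]);continue
        i=max(best,key=lambda i:st[i,4])
        cn,_=cv2.findContours((l==i).astype(np.uint8),cv2.RETR_EXTERNAL,cv2.CHAIN_APPROX_NONE)
        h=np.zeros(g.shape,np.uint8);cv2.drawContours(h,cn,-1,1,-1)
        m=cv2.moments(h,True);uv=(m["m10"]/m["m00"],m["m01"]/m["m00"])
        p=at_z(c,uv,.0095);e=at_z(c,np.add(uv,[st[i,2]/2,0]),.0095)
        print(c,k,np.round(uv,1),p.round(4),"r",np.linalg.norm(e-p).round(4))
print(at_z("top",(234.2,202.4),.152),at_z("scene",(229.9,187.5),.152))
print(at_z("top",(234.2,202.4),.152))
d=np.load("top.npz")["d"];print(d[199:206,229:240].round(3))
E
```

```text
top 500 [147.9 178.9] [0.6106 0.329  0.0095] r 0.041
top 200 [157.9 229.7] [0.4484 0.2907 0.0095] r 0.034
top 100 [349.  181.4] [ 0.6167 -0.3177  0.0095] r 0.031
top 50 [345.5 225.1] [ 0.4767 -0.3076  0.0095] r 0.0259
scene 500 [156.1 178.8] [0.6089 0.3292 0.0095] r 0.0404
scene 200 [142.6 220.3] [0.4472 0.2911 0.0095] r 0.0354
scene 100 [355.8 228.8] [ 0.6148 -0.3192  0.0095] r 0.0297
scene 50 [345.2 268.4] [ 0.4742 -0.3092  0.0095] r 0.0261
[0.53780599 0.04055521 0.152     ] [0.5361086  0.04259583 0.152     ]
[0.53780599 0.04055521 0.152     ]
[[1.088 1.071 1.078 1.051 1.056 1.055 1.054 1.073 1.074 0.    1.088]
 [1.071 1.072 1.056 1.057 1.054 1.055 1.058 1.055 1.074 1.074 1.089]
 [1.072 1.054 1.053 1.055 1.056 1.053 1.054 1.051 1.078 1.074 1.089]
 [1.075 1.057 1.056 1.055 1.055 1.056 1.057 1.054 1.073 1.073 1.094]
 [1.075 1.05  1.054 1.052 1.054 1.057 1.054 1.055 1.073 0.    1.092]
 [1.072 1.069 1.058 1.053 1.056 1.054 1.051 1.061 1.074 1.074 1.088]
 [1.089 1.073 1.073 1.051 1.053 1.053 1.06  1.074 1.074 1.091 1.089]]
```

Careful with the scale: turns go in shares of pi rad. That gives: -17.3 degrees is -0.0961.

```bash
python3 -m crank '{"rows": [[0, 0, 0, -0.0389, 1], [0, 0, 0, -0.0778, 1], [0, 0, 0, -0.0961, 1], [0, 0, 0, -0.0961, 1]]}' 40; python3 - <<'E'
from h import *
s=ctrl.observe();print(s["eef_pos"],s["tcp_rot"],s["qpos"])
im,d=grab_frame("wrist");cv2.imwrite("pics/w0.png",im[:,:,::-1])
E
```

```text
time_s: 1.43
eef_pos: [0.1645, 0.5248, 0.2016]
tcp_rot: [-180.0, -0.0, -180.0]
force: [-0.5, 0.7, -0.3]
width: 0.995
gripper_force: 0.0
[0.16450087 0.52482444 0.20160747] [-1.79999863e+02 -1.48194851e-03 -1.79991212e+02] [ 6.09740498e+01  1.48165509e+01  8.79495297e+01  1.26044203e-03
  7.72347583e+01 -2.90350169e+01]
```

View pics/w0.png

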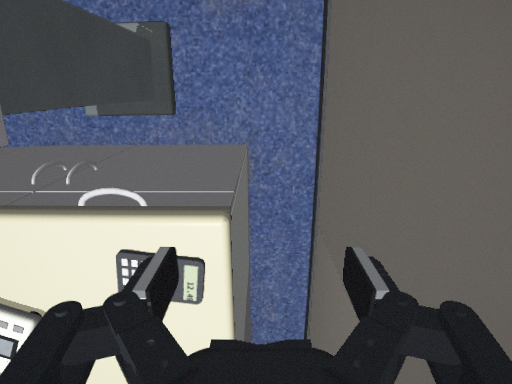

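The wrist picture shows the fingers at the bottom, with the left pad at about (155,285) and the right at about (365,285). Image up is world -x. Now moving above the stack.

```bash
python3 -m crank '{"rows": [[-0.03, -0.03, -0.03, 0, 1], [-0.06, -0.06, -0.048, 0, 1], [-0.085, -0.095, -0.048, 0, 1], [-0.11, -0.13, -0.048, 0, 1], [-0.135, -0.165, -0.048, 0, 1], [-0.16, -0.2, -0.048, 0, 1], [-0.185, -0.235, -0.048, 0, 1], [-0.21, -0.27, -0.048, 0, 1], [-0.235, -0.305, -0.048, 0, 1], [-0.26, -0.34, -0.048, 0, 1]]}' | tail -5 | head -2;  python3 -m crank '{"rows": [[-0.03, -0.03, 0, 0, 1], [-0.06, -0.06, 0, 0, 1], [-0.085, -0.09, 0, 0, 1], [-0.1, -0.115, 0, 0, 1], [-0.112, -0.143, 0, 0, 1], [-0.112, -0.143, 0, 0, 1], [-0.112, -0.143, 0, 0, 1]]}'; python3 - <<'E'
from h import *
s=ctrl.observe();print(s["eef_pos"],s["tcp_rot"])
m=camera_model("wrist");im,d=grab_frame("wrist");np.savez("w1.npz",im=im,d=d,T=m["world_from_camera"])
print(np.round(m["world_from_camera"],4).tolist())
cv2.imwrite("pics/w1.png",im[:,:,::-1]);p=px("wrist",(.537,.0415,.152));print(p,px("wrist",s["eef_pos"]))
# points higher than tip region: fingers
vs,us=np.where((d>0)&(d<.2));
P=np.array([at_d("wrist",(u,v),d[v,u],m) for v,u in zip(vs[::7],us[::7])])-s["eef_pos"]
Q=P[(abs(P[:,0])<.015)&(abs(P[:,1])<.07)];print("finger zmin",Q[:,2].min(),len(Q),[ (Q[(Q[:,1]*sg>0)][:,1].min(),Q[(Q[:,1]*sg>0)][:,1].max(),np.percentile(Q[(Q[:,1]*sg>0)][:,2],3)) for sg in(1,-1)])
E
```

```text
eef_pos: [0.4107, 0.2021, 0.25]
tcp_rot: [180.0, 0.0, 179.7]
time_s: 2.9
eef_pos: [0.5221, 0.0593, 0.2492]
tcp_rot: [180.0, -0.1, 179.6]
force: [-0.5, 0.4, 0.2]
width: 1.001
gripper_force: 0.0
[0.52208524 0.0592797  0.24916543] [ 1.79988732e+02 -5.00286384e-02  1.79599342e+02]
[[0.0074, -0.9471, -0.3207, 0.4401], [1.0, 0.0065, 0.0037, 0.059], [-0.0014, -0.3208, 0.9472, 0.4212], [0.0, 0.0, 0.0, 1.0]]
[242.21613397 195.96442213] [260.19376015 225.36850758]
finger zmin 0.04231568287336504 3658 [(np.float64(0.00012589612077507778), np.float64(0.06998346602575518), np.float64(0.05222922869698425)), (np.float64(-0.06999039209675208), np.float64(-8.014701776248856e-05), np.float64(0.05304506036810176))]
```

View pics/w1.png

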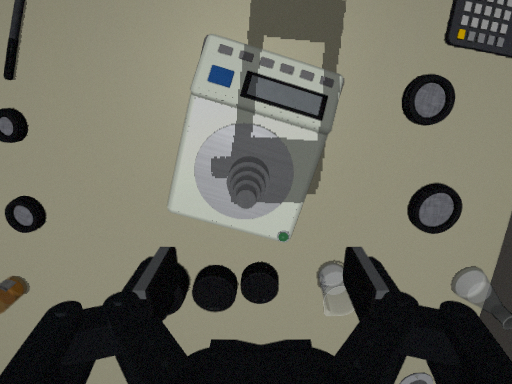

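The wrist view shows weight_50's top at about (246,197), against a prediction of (242,196). The fingertips are at (165,250) and (350,250). Next I'll fit the circles and check the fingertip depth.

```bash
python3 - <<'E'
from h import *
z=np.load("w1.npz");m=camera_model("wrist");print(np.round(m["intrinsics"],1).tolist(),m["distortion"]);d=z["d"]
for uv in [(168,249),(174,250),(160,252),(350,250),(345,250),(358,252),(172,290),(345,290),(150,310)]:
    print(uv,d[uv[1],uv[0]],at_d("wrist",uv,d[uv[1],uv[0]],m)-ctrl.observe()["eef_pos"])
o=z["im"][140:225,190:310];cv2.imwrite("pics/w1c.png",cv2.resize(o[:,:,::-1],None,fx=6,fy=6,interpolation=cv2.INTER_CUBIC))
# world heights of stack pixels
pts=[]
for v in range(150,225):
    for u in range(200,300):
        if d[v,u]>0: pts.append(at_d("wrist",(u,v),d[v,u],m))
pts=np.array(pts)
for a,b in((.146,.158),(.129,.138),(.112,.121),(.093,.102)):
    q=pts[(pts[:,2]>a)&(pts[:,2]<b)];print(a,len(q),(q[:,:2].min(0)+q[:,:2].max(0))/2,np.ptp(q[:,:2],axis=0),q.mean(0))
E
```

```text
[[293.6, 0.0, 260.4], [0.0, 293.6, 189.8], [0.0, 0.0, 1.0]] [-0.06706175  0.          0.          0.          0.        ]
(168, 249) 0.14015217 [-0.01029423 -0.0454827   0.04842653]
(174, 250) 0.14297454 [-0.00838932 -0.04340875  0.04608602]
(160, 252) 0.1365709 [-0.01077056 -0.04816983  0.0520538 ]
(350, 250) 0.13912986 [-0.0099094   0.04190633  0.04939217]
(345, 250) 0.14594705 [-0.00640813  0.04144332  0.04338166]
(358, 252) 0.13753495 [-0.00978053  0.04526439  0.05111034]
(172, 290) 0.13951638 [ 0.00823997 -0.04365771  0.05536944]
(345, 290) 0.47088084 [ 0.22411516  0.13513856 -0.221874  ]
(150, 310) 0.11298542 [-0.00124869 -0.04439342  0.08016927]
0.146 333 [0.54011345 0.04457204] [0.01997349 0.01881152] [0.53926017 0.04487158 0.15141491]
0.129 266 [0.53823394 0.04467001] [0.02511762 0.02827574] [0.53408622 0.04568581 0.1333042 ]
0.112 333 [0.53759542 0.04444834] [0.03389652 0.03742147] [0.53126031 0.04544374 0.11631888]
0.093 422 [0.53770384 0.04474241] [0.04518831 0.04883003] [0.52884183 0.04647454 0.0973422 ]
```

View pics/w1c.png

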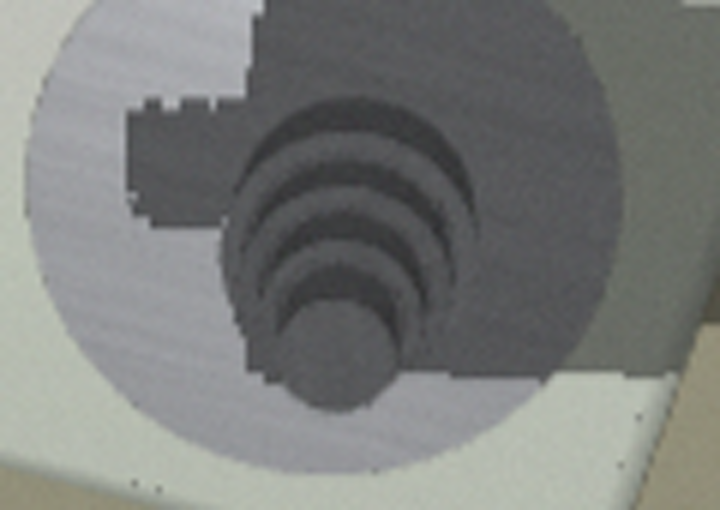

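The crop shows weight_50's top at crop (338,352), with the stacked rims concentric. The open fingertips look higher than the TCP in the depth image. I'll go above the stack, part-close the fingers and measure the tips directly.

To row units: -0.4 degrees is -0.0022.

```bash
cat >> h.py <<'E'
def tips(m,d,p):
    """finger points in the TCP frame (world axes), from wrist depth"""
    vs,us=np.where((d>0)&(d<.2));P=np.array([at_d("wrist",(u,v),d[v,u],m) for v,u in zip(vs[::3],us[::3])])-p
    return P,us[::3],vs[::3]
E
python3 -m crank '{"rows": [[-0.008, -0.0074, 0.02, -0.0011, 0.24], [-0.016, -0.0148, 0.035, -0.0022, 0.24], [-0.016, -0.0148, 0.035, -0.0022, 0.24], [-0.016, -0.0148, 0.035, -0.0022, 0.24], [-0.016, -0.0148, 0.035, -0.0022, 0.24], [-0.016, -0.0148, 0.035, -0.0022, 0.24], [-0.016, -0.0148, 0.035, -0.0022, 0.24], [-0.016, -0.0148, 0.035, -0.0022, 0.24]]}'
python3 - <<'E'
from h import *
s=ctrl.observe();m=camera_model("wrist");im,d=grab_frame("wrist");np.savez("w2.npz",im=im,d=d,T=m["world_from_camera"])
print(s["width"],s["eef_pos"],px("wrist",s["eef_pos"]))
cv2.imwrite("pics/w2.png",cv2.resize(im[140:350,130:390,::-1],None,fx=2.8,fy=2.8,interpolation=cv2.INTER_CUBIC))
P,u,v=tips(m,d,s["eef_pos"])
for k in np.argsort(P[:,2])[:40:4]: print(P[k].round(4),u[k],v[k])
E
```

```text
time_s: 3.62
eef_pos: [0.5378, 0.0463, 0.2155]
tcp_rot: [-180.0, 0.1, -179.7]
force: [0.2, 0.8, -0.4]
width: 0.239
gripper_force: 0.0
0.2392707494047738 [0.53778536 0.0463229  0.21554307] [262.25393675 224.89466914]
[ 0.0048 -0.0113  0.0291] 242 255
[0.0067 0.0094 0.0299] 279 259
[0.0084 0.0094 0.0313] 279 263
[-0.0099 -0.0162  0.0321] 232 234
[-0.0106  0.0103  0.0332] 282 234
[-0.0084  0.0093  0.0336] 280 238
[-0.0103 -0.017   0.0342] 230 235
[-0.0065 -0.0113  0.0347] 241 242
[-0.0072 -0.0112  0.0348] 241 241
[-0.0085 -0.0112  0.0351] 241 239
```

View pics/w2.png

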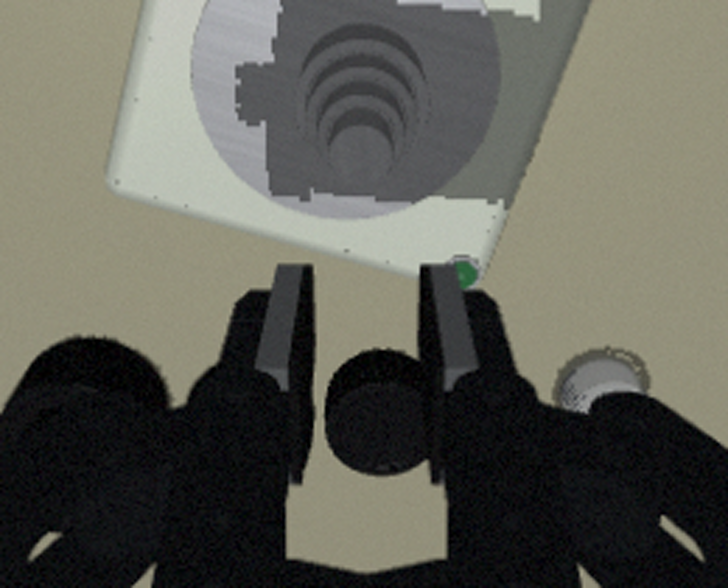

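The tips appear at crop (290,265) and (440,265), which is about 32 mm above the reported TCP. That contradicts the description, so I'll cross-check with the scene camera before descending.

```bash
python3 - <<'E'
from h import *
s=ctrl.observe();im,d=grab_frame("scene");m=camera_model("scene")
p=np.array(s["eef_pos"]);u0,v0=px("scene",p).astype(int);print(u0,v0,px("scene",p+[0,0,.032]))
b=im.copy();x0,y0=u0-60,v0-60
c=cv2.resize(im[y0:y0+100,x0:x0+120,::-1],None,fx=6,fy=6,interpolation=cv2.INTER_CUBIC)
for z,col in((0,(0,0,255)),(.032,(0,255,0))):
    for dy in(-.0102,.0102):
        q=(px("scene",p+[-.011,dy,z])-[x0,y0])*6;cv2.circle(c,tuple(int(t) for t in q),4,col,-1)
for dz in(.132,.152):
    q=(px("scene",[.538,.0435,dz])-[x0,y0])*6;cv2.circle(c,tuple(int(t) for t in q),4,(255,0,255),-1)
cv2.imwrite("pics/s2.png",c)
E
```

```text
227 170 [227.44444301 162.04433281]
```

View pics/s2.png

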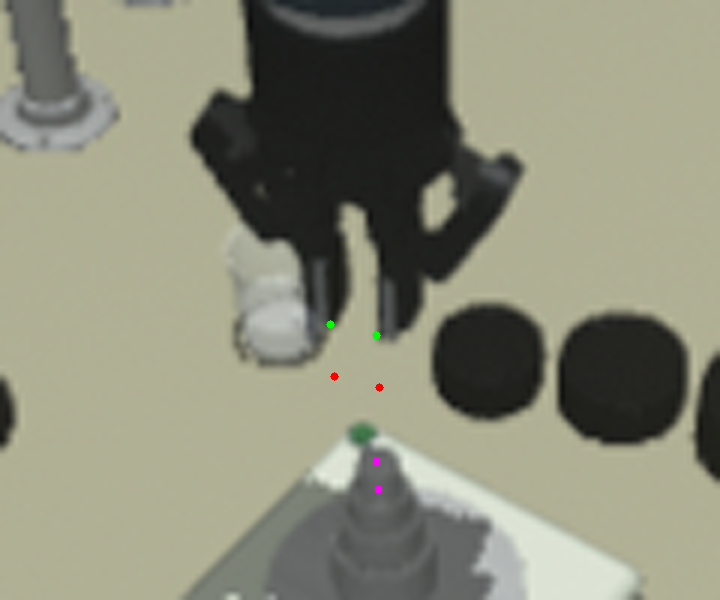

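The scene crop confirms it: the real tips sit near the green marks at crop row ~335, about 30 mm above the reported TCP. I'll use fingertip offsets measured by camera. Next, refine the stack position relative to the fingers.

To row units: -0.3 degrees is -0.0017.

```bash
cat >> h.py <<'E'
def look(name=None,zt=.152,near=(.538,.0445),r=.03,tol=.005):
    s=ctrl.observe();m=camera_model("wrist");im,d=grab_frame("wrist")
    if name: np.savez(name,im=im,d=d,T=m["world_from_camera"])
    K=np.array(m["intrinsics"],float);D=np.array(m["distortion"],float);T=np.array(m["world_from_camera"])
    v,u=np.mgrid[0:384,0:512];n=cv2.undistortPoints(np.stack([u,v],-1).reshape(-1,1,2).astype(float),K,D)[:,0].reshape(384,512,2)
    W=np.stack([n[...,0],-n[...,1],-np.ones((384,512))],-1)*d[...,None]@T[:3,:3].T+T[:3,3]
    k=(d>0)&(abs(W[...,2]-zt)<tol)&(np.hypot(W[...,0]-near[0],W[...,1]-near[1])<r)
    q=W[k];P=W-s["eef_pos"]
    f=(d>0)&(abs(P[...,0])<.013)&(abs(P[...,1])<.05)&(P[...,2]>.015)&(P[...,2]<.06)
    L=f&(P[...,1]<0);R=f&(P[...,1]>0)
    print("eef",np.round(s["eef_pos"],4),"yaw",round(s["tcp_rot"][2],2),"w",round(s["width"],3),"F",np.round(s["force"],1))
    if len(q): print("top n",len(q),"mean",q.mean(0).round(4),"mid",((q.min(0)+q.max(0))/2).round(4),"size",np.ptp(q,axis=0).round(4))
    for nm,g in(("L",L),("R",R)):
        if g.any(): g=P[g];print(nm,"zmin(2%)",np.percentile(g[:,2],2).round(4),"inner y",np.sort(abs(g[:,1]))[len(g)//50].round(4),"x",np.percentile(g[:,0],[2,98]).round(4))
    return im,d,W
E
python3 - <<'E'
from h import *
look(near=(.538,.0445),r=.016)
E
python3 -m crank '{"rows": [[0, -0.0025, 0.02, -0.0017, 0.5], [-0.002, -0.0025, 0.045, -0.0017, 0.5], [-0.002, -0.0025, 0.06, -0.0017, 0.5], [-0.002, -0.0025, 0.06, -0.0017, 0.5], [-0.002, -0.0025, 0.06, -0.0017, 0.5]]}'
python3 - <<'E'
from h import *
im,d,W=look("w3.npz",near=(.538,.0445),r=.016)
cv2.imwrite("pics/w3.png",cv2.resize(im[140:350,130:390,::-1],None,fx=2.8,fy=2.8,interpolation=cv2.INTER_CUBIC))
E
```

```text
eef [0.5377 0.0461 0.2152] yaw -179.69 w 0.24 F [ 0.8  1.6 -0.6]
top n 434 mean [0.5399 0.0434 0.1514] mid [0.5405 0.0433 0.1501] size [0.0203 0.0198 0.0061]
L zmin(2%) 0.0326 inner y 0.0112 x [-0.0109  0.0091]
R zmin(2%) 0.0323 inner y 0.0093 x [-0.011   0.0092]
time_s: 4.18
eef_pos: [0.5391, 0.0434, 0.1542]
tcp_rot: [180.0, -0.1, -179.4]
force: [0.3, -0.3, 0.1]
width: 0.504
gripper_force: 0.0
eef [0.5391 0.0434 0.1542] yaw -179.42 w 0.504 F [ 0.3 -0.3  0.1]
top n 717 mean [0.5398 0.0435 0.1513] mid [0.5406 0.0434 0.1503] size [0.02   0.0197 0.0065]
L zmin(2%) 0.0341 inner y 0.0223 x [-0.0105  0.0107]
R zmin(2%) 0.0339 inner y 0.0201 x [-0.011   0.0101]
```

View pics/w3.png

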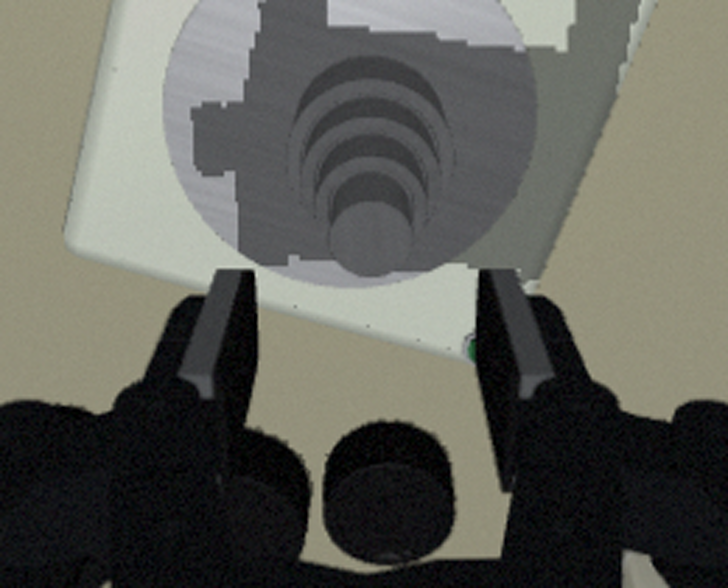

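Weight_50 is centred between the pads within about 1 mm, with its top at crop (370,238). Applying small corrections and descending.

To row units: 0.5 degrees is 0.0028.

```bash
python3 -m crank '{"rows": [[-0.001, 0.0011, 0.015, 0.0028, 0.5], [-0.001, 0.0011, 0.03, 0.0028, 0.5], [-0.001, 0.0011, 0.039, 0.0028, 0.5], [-0.001, 0.0011, 0.039, 0.0028, 0.5], [-0.001, 0.0011, 0.039, 0.0028, 0.5]]}'
python3 - <<'E'
from h import *
im,d,W=look("w4.npz",near=(.54,.0435),r=.014)
print(px("wrist",(.5398,.0435,.152)))
cv2.imwrite("pics/w4.png",cv2.resize(im[140:350,130:390,::-1],None,fx=2.8,fy=2.8,interpolation=cv2.INTER_CUBIC))
E
```

```text
time_s: 4.65
eef_pos: [0.541, 0.0445, 0.1162]
tcp_rot: [-180.0, 0.0, -179.9]
force: [-0.2, 0.2, -0.2]
width: 0.503
gripper_force: 0.0
eef [0.541  0.0445 0.1162] yaw -179.91 w 0.503 F [-0.2  0.2 -0.2]
top n 1089 mean [0.5396 0.0435 0.1513] mid [0.5408 0.0435 0.1501] size [0.021  0.02   0.0063]
L zmin(2%) 0.0161 inner y 0.0002 x [-0.0114  0.0094]
R zmin(2%) 0.0161 inner y 0.0004 x [-0.0113  0.0092]
[260.59880697 250.94746677]
```

View pics/w4.png

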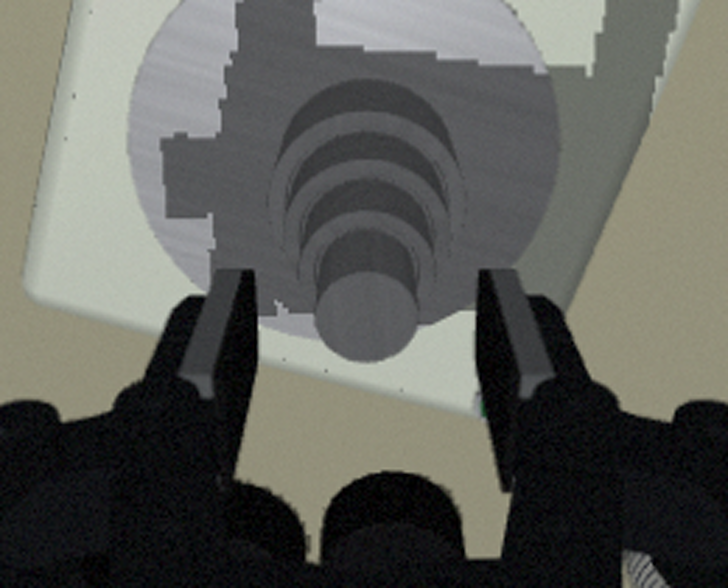

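The weight is exactly centred between the pads at crop column 367. Lowering and gripping.

```bash
python3 -m crank '{"rows": [[0, 0, 0.0057, 0, 0.5], [0, 0, 0.0057, 0, 0.3], [0, 0, 0.0057, 0, 0.15], [0, 0, 0.0057, 0, 0.1], [0, 0, 0.0057, 0, 0.1], [0, 0, 0.0057, 0, 0.1], [0, 0, 0.0057, 0, 0.1]]}' 40
python3 - <<'E'
from h import *
s=ctrl.observe();print(s["eef_pos"],s["force"],s["gripper_force"])
E
python3 -m crank '{"rows": [[0, 0, -0.01, 0, 0.1], [0, 0, -0.03, 0, 0.1], [0, 0, -0.06, 0, 0.1], [0, 0, -0.06, 0, 0.1]]}'
python3 - <<'E'
from h import *
im,d,W=look("w5.npz",zt=.134,near=(.54,.0435),r=.02)
cv2.imwrite("pics/w5.png",cv2.resize(im[140:350,130:390,::-1],None,fx=2.8,fy=2.8,interpolation=cv2.INTER_CUBIC))
E
```

```text
time_s: 5.28
eef_pos: [0.5409, 0.0445, 0.1103]
tcp_rot: [-180.0, 0.0, -179.9]
force: [-0.4, 0.4, 1.5]
width: 0.21
gripper_force: 39.2
[0.54093317 0.04446967 0.11025661] [-0.3558581   0.35538902  1.47372606] 39.17066752910614
time_s: 5.62
eef_pos: [0.5438, 0.0442, 0.1758]
tcp_rot: [-179.9, 0.5, -179.9]
force: [1.1, -0.4, 0.5]
width: 0.212
gripper_force: 39.1
eef [0.5438 0.0442 0.1758] yaw -179.9 w 0.212 F [ 1.1 -0.4  0.5]
top n 1057 mean [0.5402 0.0435 0.1323] mid [0.5402 0.0434 0.1322] size [0.0289 0.0281 0.0063]
L zmin(2%) 0.0243 inner y 0.0001 x [-0.0113  0.0085]
R zmin(2%) 0.0247 inner y 0.0004 x [-0.0113  0.0081]
```

View pics/w5.png

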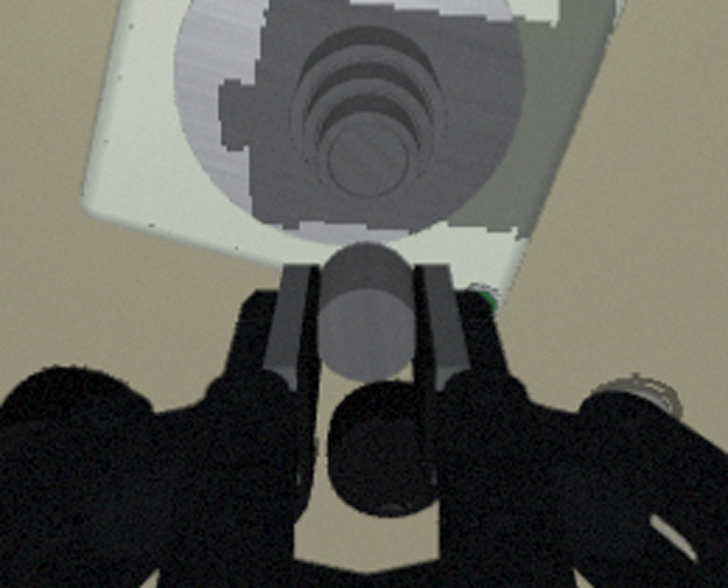

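Weight_50 is lifted cleanly, held at crop (367,310), and weight_100's empty seat shows at (367,155). Moving toward case_50.

```bash
python3 -m crank '{"rows": [[0.004, -0.03, 0, 0, 0.1], [0.012, -0.065, 0, 0, 0.1], [0.02, -0.1, 0, 0, 0.1], [0.028, -0.135, 0, 0, 0.1], [0.035, -0.17, 0, 0, 0.1], [0.042, -0.205, 0, 0, 0.1], [0.05, -0.24, 0, 0, 0.1], [0.057, -0.275, 0, 0, 0.1], [0.061, -0.31, 0.02, 0, 0.1], [0.065, -0.335, 0.04, 0, 0.1], [0.065, -0.349, 0.06, 0, 0.1], [0.065, -0.349, 0.06, 0, 0.1]]}' | head -3;python3 -m crank '{"rows": [[0, 0, 0, 0, 0.1], [0, 0, 0, 0, 0.1]]}'
python3 - <<'E'
from h import *
im,d,W=look("w6.npz",zt=.019,near=(.478,-.306),r=.035,tol=.004)
g=(d>0)&(abs(W[...,2]-.011)<.003)&(np.hypot(W[...,0]-.478,W[...,1]+.306)<.02);q=W[g];print("felt",q.mean(0),q.min(0),q.max(0))
cv2.imwrite("pics/w6.png",cv2.resize(im[100:320,130:390,::-1],None,fx=2.7,fy=2.7,interpolation=cv2.INTER_CUBIC))
E
```

```text
time_s: 6.67
eef_pos: [0.4733, -0.3059, 0.1053]
tcp_rot: [179.8, -0.3, 179.9]
time_s: 6.83
eef_pos: [0.4763, -0.3039, 0.1102]
tcp_rot: [180.0, -0.0, -179.9]
force: [-1.0, -0.1, 0.2]
width: 0.203
gripper_force: 39.2
eef [ 0.4763 -0.3039  0.1102] yaw -179.9 w 0.203 F [-1.  -0.1  0.2]
top n 1196 mean [ 0.4764 -0.3113  0.018 ] mid [ 0.4776 -0.3115  0.0178] size [0.0464 0.0466 0.0057]
L zmin(2%) 0.0243 inner y 0.0002 x [-0.0108  0.0089]
R zmin(2%) 0.025 inner y 0.0003 x [-0.0108  0.0086]
felt [ 0.47819121 -0.31050362  0.01082095] [ 0.46469455 -0.32476877  0.00858385] [ 0.49174776 -0.28684968  0.01399479]
```

View pics/w6.png

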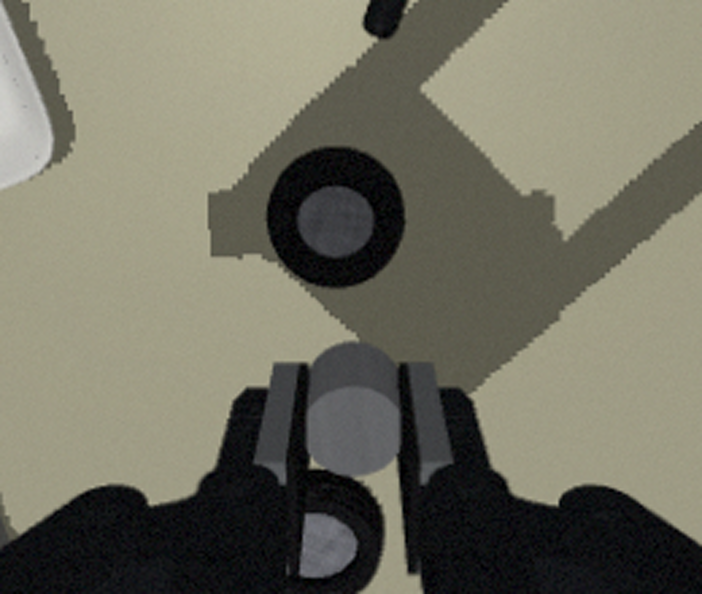

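The case_50 rim is centred at crop (336,217), so the weight has to go -6 mm in y and +3 mm in x. Adjusting, going down to just above the rim and checking numerically.

```bash
cat >> h.py <<'E'
def circ(W,d,near,r,lo,hi):
    g=(d>0)&(W[...,2]>lo)&(W[...,2]<hi)&(np.hypot(W[...,0]-near[0],W[...,1]-near[1])<r)
    q=W[g][:,:2].astype(np.float32)
    if len(q)<20: print("circ few",len(q));return
    c,R=cv2.minEnclosingCircle((q*1000));print("circ",np.round(np.array(c)/1000,4),"R",round(R/1000,4),"n",len(q))
E
python3 -m crank '{"rows": [[-0.001, -0.003, 0.03, 0, 0.1], [-0.0027, -0.0061, 0.06, 0, 0.1], [-0.0027, -0.0061, 0.09, 0, 0.1], [-0.0027, -0.0061, 0.105, 0, 0.1], [-0.0027, -0.0061, 0.105, 0, 0.1], [-0.0027, -0.0061, 0.105, 0, 0.1]]}'
python3 - <<'E'
from h import *
im,d,W=look("w7.npz",zt=.047,near=(.478,-.311),r=.016,tol=.005)
circ(W,d,(.478,-.311),.033,.015,.022)
z=np.load("w6.npz")
E
```

```text
time_s: 7.38
eef_pos: [0.4795, -0.3098, 0.0056]
tcp_rot: [180.0, 0.0, -179.8]
force: [-0.3, -0.9, 0.4]
width: 0.21
gripper_force: 39.2
eef [ 0.4795 -0.3098  0.0056] yaw -179.81 w 0.21 F [-0.3 -0.9  0.4]
top n 1369 mean [ 0.4773 -0.3108  0.0467] mid [ 0.4795 -0.3111  0.047 ] size [0.0226 0.0266 0.01  ]
L zmin(2%) 0.0244 inner y 0.0002 x [-0.0108  0.0086]
R zmin(2%) 0.0247 inner y 0.0003 x [-0.0109  0.0087]
circ [ 0.4772 -0.3111] R 0.0237 n 1719
```

```bash
python3 -m crank '{"rows": [[0.001, 0, 0.006, 0, 0.1], [0.001, 0, 0.012, 0, 0.1], [0.001, 0, 0.0145, 0, 0.1], [0.001, 0, 0.0145, 0, 0.1]]}' | sed -n '2p;4p';python3 -m crank '{"rows": [[0, 0, 0.0008, 0, 0.1], [0, 0, 0.0008, 0, 0.1]]}'| sed -n '2p;4p'; python3 -m crank '{"rows": [[0, 0, 0.0006, 0, 0.1], [0, 0, 0.0006, 0, 0.1]]}'| sed -n '2p;4p'
```

```text
eef_pos: [0.4777, -0.3105, -0.0098]
force: [0.1, 0.1, -0.8]
eef_pos: [0.478, -0.3108, -0.0103]
force: [0.6, 0.3, -0.6]
eef_pos: [0.4781, -0.3109, -0.0105]
force: [-0.4, 1.3, 2.5]
```

```bash
python3 -m crank '{"rows": [[0, 0, 0.0004, 0, 0.1], [0, 0, 0.0004, 0, 0.1]]}'| sed -n '2p;4p'
```

```text
eef_pos: [0.4781, -0.311, -0.0106]
force: [-1.5, 2.0, 6.0]
```

Contact is felt at the predicted height. Releasing and rising.

```bash
python3 -m crank '{"rows": [[0, 0, 0, 0, 0.24], [0, 0, 0, 0, 0.3], [0, 0, 0, 0, 0.4], [0, 0, 0, 0, 0.5], [0, 0, 0, 0, 0.5], [0, 0, -0.02, 0, 0.5], [0, 0, -0.05, 0, 0.5], [0, 0, -0.09, 0, 0.5], [0, 0, -0.12, 0, 0.5], [0, 0, -0.12, 0, 0.5], [0, 0, -0.12, 0, 0.5]]}'
python3 - <<'E'
from h import *
im,d,W=look("w8.npz",zt=.031,near=(.477,-.311),r=.02,tol=.004)
circ(W,d,(.477,-.311),.033,.015,.022)
E
```

```text
time_s: 9.18
eef_pos: [0.4791, -0.3118, 0.1107]
tcp_rot: [-179.8, 0.2, -179.9]
force: [-1.5, 0.0, -0.4]
width: 0.498
gripper_force: 0.0
eef [ 0.4791 -0.3118  0.1107] yaw -179.9 w 0.498 F [-1.5  0.  -0.4]
top n 376 mean [ 0.4776 -0.3119  0.0303] mid [ 0.478  -0.3122  0.0299] size [0.0196 0.019  0.0048]
L zmin(2%) 0.0338 inner y 0.0221 x [-0.011  0.01 ]
R zmin(2%) 0.0338 inner y 0.0203 x [-0.0111  0.0099]
circ [ 0.4771 -0.3112] R 0.0237 n 1210
```

Weight_50 is seated: its top is at 0.0305 and it is centred in case_50. Returning for weight_100.

```bash
python3 -m crank '{"rows": [[-0.005, 0.03, -0.03, 0, 0.6], [-0.011, 0.065, -0.05, 0, 0.6], [-0.017, 0.1, -0.05, 0, 0.6], [-0.023, 0.135, -0.05, 0, 0.6], [-0.029, 0.17, -0.05, 0, 0.6], [-0.035, 0.205, -0.05, 0, 0.6], [-0.041, 0.24, -0.05, 0, 0.6], [-0.047, 0.275, -0.05, 0, 0.6], [-0.055, 0.31, -0.05, 0, 0.6], [-0.06, 0.34, -0.05, 0, 0.6], [-0.0616, 0.3563, -0.03, 0, 0.6], [-0.0616, 0.3563, -0.02, 0, 0.6]]}' | head -2;python3 -m crank '{"rows": [[0, 0, 0, 0, 0.6], [0, 0, 0, 0, 0.6]]}'
python3 - <<'E'
from h import *
im,d,W=look("w9.npz",zt=.133,near=(.54,.0435),r=.018,tol=.004)
circ(W,d,(.54,.0435),.018,.130,.138)
E
```

```text
time_s: 10.23
eef_pos: [0.5372, 0.0494, 0.1253]
time_s: 10.4
eef_pos: [0.5374, 0.0453, 0.1266]
tcp_rot: [180.0, -0.3, -179.9]
force: [0.2, 0.4, 0.9]
width: 0.602
gripper_force: 0.0
eef [0.5374 0.0453 0.1266] yaw -179.9 w 0.602 F [0.2 0.4 0.9]
top n 1601 mean [0.5402 0.0435 0.1323] mid [0.5406 0.0436 0.1322] size [0.0294 0.0284 0.0062]
L zmin(2%) 0.0348 inner y 0.0265 x [-0.0105  0.0108]
R zmin(2%) 0.0347 inner y 0.0243 x [-0.0106  0.0105]
circ [0.5407 0.0434] R 0.0148 n 1577
```

```bash
python3 -m crank '{"rows": [[-0.0035, -0.0008, 0.006, 0, 0.6], [-0.0035, -0.0008, 0.014, 0, 0.6], [-0.0035, -0.0008, 0.014, 0, 0.6], [-0.0035, -0.0008, 0.014, 0, 0.6]]}' | sed -n 2p
python3 - <<'E'
from h import *
im,d,W=look("w10.npz",zt=.133,near=(.54,.0435),r=.018,tol=.004)
z=d[140:350,130:390]
cv2.imwrite("pics/w10.png",cv2.resize(im[140:350,130:390,::-1],None,fx=2.8,fy=2.8,interpolation=cv2.INTER_CUBIC))
E
```

```text
eef_pos: [0.5421, 0.0443, 0.1141]
eef [0.5421 0.0443 0.1141] yaw -179.97 w 0.596 F [ 0.3  0.8 -0.1]
top n 1856 mean [0.5401 0.0435 0.1323] mid [0.5406 0.0434 0.1325] size [0.0292 0.0287 0.0067]
L zmin(2%) 0.0166 inner y 0.0007 x [-0.0116  0.011 ]
R zmin(2%) 0.0166 inner y 0.0005 x [-0.0115  0.0108]
```

```bash
python3 -m crank '{"rows": [[0.001, 0.0002, 0.012, 0, 0.6], [0.001, 0.0002, 0.021, 0, 0.6], [0.001, 0.0002, 0.021, 0, 0.6], [0.001, 0.0002, 0.021, 0, 0.45], [0.001, 0.0002, 0.021, 0, 0.3], [0.001, 0.0002, 0.021, 0, 0.2], [0.001, 0.0002, 0.021, 0, 0.2], [0.001, 0.0002, 0.021, 0, 0.2], [0.001, 0.0002, 0.021, 0, 0.2]]}' 50
python3 -m crank '{"rows": [[0, 0, -0.01, 0, 0.2], [0, 0, -0.03, 0, 0.2], [0, 0, -0.06, 0, 0.2], [0, 0, -0.09, 0, 0.2], [0, 0, -0.09, 0, 0.2]]}'
python3 - <<'E'
from h import *
im,d,W=look("w11.npz",zt=.115,near=(.54,.0435),r=.022,tol=.004)
circ(W,d,(.54,.0435),.022,.112,.121)
E
```

```text
time_s: 11.58
eef_pos: [0.542, 0.0451, 0.0942]
tcp_rot: [-180.0, 0.1, -179.9]
force: [-0.0, 0.5, 3.2]
width: 0.31
gripper_force: 49.5
time_s: 12.0
eef_pos: [0.5449, 0.0448, 0.1903]
tcp_rot: [-179.9, 0.6, -179.9]
force: [0.9, 0.2, 0.2]
width: 0.306
gripper_force: 49.3
eef [0.5449 0.0448 0.1903] yaw -179.89 w 0.306 F [0.9 0.2 0.2]
top n 1508 mean [0.5401 0.0435 0.1152] mid [0.5406 0.0435 0.1149] size [0.0391 0.0379 0.0075]
L zmin(2%) 0.0272 inner y 0.0002 x [-0.0124  0.0112]
R zmin(2%) 0.0271 inner y 0.0004 x [-0.0123  0.0106]
circ [0.5407 0.0437] R 0.0197 n 1497
```

```bash
python3 -m crank '{"rows": [[-0.004, -0.03, 0, 0, 0.2], [-0.012, -0.065, 0, 0, 0.2], [-0.02, -0.1, 0, 0, 0.2], [-0.028, -0.135, 0, 0, 0.2], [-0.036, -0.17, 0, 0, 0.2], [-0.044, -0.205, 0, 0, 0.2], [-0.052, -0.24, 0, 0, 0.2], [-0.06, -0.275, 0, 0, 0.2], [-0.068, -0.31, 0.02, 0, 0.2], [-0.077, -0.34, 0.04, 0, 0.2], [-0.077, -0.365, 0.06, 0, 0.2], [-0.077, -0.365, 0.07, 0, 0.2]]}' | head -2;python3 -m crank '{"rows": [[0, 0, 0, 0, 0.2], [0, 0, 0, 0, 0.2]]}'
python3 - <<'E'
from h import *
im,d,W=look("w12.npz",zt=.019,near=(.6175,-.321),r=.037,tol=.004)
circ(W,d,(.6175,-.321),.037,.015,.022)
E
```

```text
time_s: 13.05
eef_pos: [0.6166, -0.3244, 0.1087]
time_s: 13.22
eef_pos: [0.618, -0.3186, 0.112]
tcp_rot: [179.8, -0.2, -179.9]
force: [1.2, 0.1, -0.7]
width: 0.31
gripper_force: 49.4
eef [ 0.618  -0.3186  0.112 ] yaw -179.93 w 0.31 F [ 1.2  0.1 -0.7]
top n 1457 mean [ 0.6172 -0.3212  0.018 ] mid [ 0.6181 -0.3209  0.0177] size [0.0557 0.0557 0.0054]
L zmin(2%) 0.0267 inner y 0.0004 x [-0.0124  0.0112]
R zmin(2%) 0.0261 inner y 0.0002 x [-0.0124  0.0111]
circ [ 0.6179 -0.3211] R 0.0281 n 1457
```

```bash
python3 -m crank '{"rows": [[-0.001, -0.001, 0.03, 0, 0.2], [-0.001, -0.001, 0.06, 0, 0.2], [-0.001, -0.001, 0.09, 0, 0.2], [-0.001, -0.001, 0.105, 0, 0.2], [-0.001, -0.001, 0.105, 0, 0.2], [-0.001, -0.001, 0.105, 0, 0.2], [-0.001, -0.001, 0.105, 0, 0.2]]}' | sed -n 2p
python3 - <<'E'
from h import *
im,d,W=look("w13.npz",zt=.046,near=(.618,-.321),r=.02,tol=.004)
circ(W,d,(.618,-.321),.022,.042,.052)
circ(W,d,(.618,-.321),.037,.015,.022)
E
```

```text
eef_pos: [0.6218, -0.3209, 0.0114]
eef [ 0.6218 -0.3209  0.0114] yaw -179.84 w 0.307 F [ 0.  -0.4 -0.6]
top n 1738 mean [ 0.6184 -0.3216  0.0482] mid [ 0.6208 -0.321   0.046 ] size [0.03   0.0376 0.0079]
L zmin(2%) 0.0274 inner y 0.0002 x [-0.0124  0.0113]
R zmin(2%) 0.0266 inner y 0.0005 x [-0.0125  0.0109]
circ [ 0.6173 -0.3208] R 0.0216 n 2613
circ [ 0.6171 -0.3208] R 0.0281 n 2127
```

```bash
python3 -m crank '{"rows": [[0.003, 0.0015, 0.005, 0, 0.2], [0.003, 0.0015, 0.01, 0, 0.2], [0.003, 0.0015, 0.01, 0, 0.2], [0.003, 0.0015, 0.01, 0, 0.2]]}' | sed -n 2p
python3 - <<'E'
from h import *
im,d,W=look("w14.npz",zt=.041,near=(.618,-.321),r=.016,tol=.002)
circ(W,d,(.618,-.321),.037,.015,.022)
E
```

```text
eef_pos: [0.6167, -0.3191, -0.0016]
eef [ 0.6167 -0.3191 -0.0016] yaw -179.91 w 0.311 F [-0.4  0.4 -0.5]
top n 52 mean [ 0.6185 -0.3232  0.0407] mid [ 0.6159 -0.3201  0.0409] size [0.0237 0.0267 0.0038]
L zmin(2%) 0.0178 inner y 0.0007 x [-0.0126  0.0111]
R zmin(2%) 0.0176 inner y 0.0008 x [-0.0126  0.0107]
circ [ 0.6185 -0.3208] R 0.0284 n 2178
```

```bash
python3 -m crank '{"rows": [[0, 0, 0, 0, 0.2], [0, 0, 0, 0, 0.2], [0, 0, 0, 0, 0.2]]}' | sed -n 2p
python3 - <<'E'
from h import *
im,d,W=look("w15.npz",zt=.038,near=(.6165,-.321),r=.018,tol=.0025)
circ(W,d,(.618,-.321),.037,.015,.022)
p=ctrl.observe()["eef_pos"]
cv2.imwrite("pics/w15.png",cv2.resize(im[140:350,130:390,::-1],None,fx=2.8,fy=2.8,interpolation=cv2.INTER_CUBIC))
E
```

```text
eef_pos: [0.6172, -0.3194, -0.0013]
eef [ 0.6172 -0.3194 -0.0013] yaw -179.91 w 0.309 F [ 0.3  0.4 -1.1]
top n 2033 mean [ 0.616  -0.3205  0.0371] mid [ 0.6163 -0.3211  0.038 ] size [0.0296 0.0301 0.005 ]
L zmin(2%) 0.0178 inner y 0.0007 x [-0.0125  0.0111]
R zmin(2%) 0.0175 inner y 0.0008 x [-0.0125  0.0107]
circ [ 0.6183 -0.3209] R 0.0284 n 2147
```

```bash
python3 -m crank '{"rows": [[-0.0018, 0, 0.004, 0, 0.2], [-0.0018, 0, 0.007, 0, 0.2], [-0.0018, 0, 0.007, 0, 0.2], [-0.0018, 0, 0.007, 0, 0.2]]}' | sed -n '2p;4p';python3 -m crank '{"rows": [[0, 0, 0.0008, 0, 0.2], [0, 0, 0.0008, 0, 0.2]]}'| sed -n '2p;4p'; python3 -m crank '{"rows": [[0, 0, 0.0006, 0, 0.2], [0, 0, 0.0006, 0, 0.2]]}'| sed -n '2p;4p'
```

```text
eef_pos: [0.6185, -0.319, -0.009]
force: [0.7, 0.2, -0.5]
eef_pos: [0.6188, -0.3193, -0.0093]
force: [0.4, -0.4, -1.3]
eef_pos: [0.6189, -0.3193, -0.0097]
force: [0.3, 0.5, -0.4]
```

```bash
python3 -m crank '{"rows": [[0, 0, 0.0006, 0, 0.2], [0, 0, 0.0006, 0, 0.2]]}'| sed -n '2p;4p'; python3 - <<'E'
from rig import ctrl
print(ctrl.observe()["force"])
E
```

```text
eef_pos: [0.619, -0.3193, -0.0098]
force: [-1.0, 0.9, 3.4]
[-0.99340236  0.88144155  3.41655632]
```

```bash
python3 -m crank '{"rows": [[0, 0, 0.0005, 0, 0.2], [0, 0, 0.0005, 0, 0.2]]}'| sed -n '2p;4p'
```

```text
eef_pos: [0.619, -0.3194, -0.0098]
force: [-1.8, 1.1, 6.0]
```

```bash
python3 -m crank '{"rows": [[0, 0, 0, 0, 0.33], [0, 0, 0, 0, 0.4], [0, 0, 0, 0, 0.5], [0, 0, 0, 0, 0.6], [0, 0, 0, 0, 0.6], [0, 0, -0.02, 0, 0.6], [0, 0, -0.05, 0, 0.6], [0, 0, -0.09, 0, 0.6], [0, 0, -0.12, 0, 0.6], [0, 0, -0.12, 0, 0.6], [0, 0, -0.12, 0, 0.6]]}' | sed -n '1,2p'
python3 - <<'E'
from h import *
im,d,W=look("w16.npz",zt=.029,near=(.618,-.321),r=.022,tol=.004)
circ(W,d,(.618,-.321),.022,.026,.034)
circ(W,d,(.618,-.321),.037,.015,.022)
E
```

```text
time_s: 16.5
eef_pos: [0.6204, -0.3203, 0.112]
eef [ 0.6204 -0.3203  0.112 ] yaw -179.9 w 0.597 F [-0.5 -0.4 -0.1]
top n 786 mean [ 0.6178 -0.3205  0.0283] mid [ 0.6181 -0.3208  0.0282] size [0.0291 0.0282 0.0062]
L zmin(2%) 0.0348 inner y 0.0264 x [-0.011   0.0101]
R zmin(2%) 0.0347 inner y 0.0245 x [-0.0111  0.0102]
circ [ 0.6182 -0.3205] R 0.0147 n 773
circ [ 0.6184 -0.3211] R 0.0282 n 1514
```

Weight_100 is seated level and centred. Returning for weight_200.

```bash
python3 -m crank '{"rows": [[0.005, 0.03, -0.03, 0, 0.75], [0.013, 0.065, -0.05, 0, 0.75], [0.021, 0.1, -0.05, 0, 0.75], [0.029, 0.135, -0.05, 0, 0.75], [0.037, 0.17, -0.05, 0, 0.75], [0.045, 0.205, -0.05, 0, 0.75], [0.053, 0.24, -0.05, 0, 0.75], [0.061, 0.275, -0.05, 0, 0.75], [0.069, 0.31, -0.05, 0, 0.75], [0.077, 0.345, -0.03, 0, 0.75], [0.0794, 0.365, -0.02, 0, 0.75], [0.0794, 0.365, -0.01, 0, 0.75]]}' | head -2;python3 -m crank '{"rows": [[0, 0, 0.01, 0, 0.75], [0, 0, 0.01, 0, 0.75], [0, 0, 0.01, 0, 0.75]]}'
python3 - <<'E'
from h import *
im,d,W=look("w17.npz",zt=.116,near=(.54,.0435),r=.024,tol=.004)
circ(W,d,(.54,.0435),.024,.113,.121)
E
```

```text
time_s: 17.55
eef_pos: [0.5357, 0.0499, 0.1165]
time_s: 17.8
eef_pos: [0.5384, 0.0445, 0.1078]
tcp_rot: [-180.0, -0.1, -180.0]
force: [-0.1, -1.1, 1.0]
width: 0.75
gripper_force: 0.0
eef [0.5384 0.0445 0.1078] yaw -179.97 w 0.75 F [-0.1 -1.1  1. ]
top n 2899 mean [0.54   0.0435 0.1153] mid [0.5409 0.0435 0.1151] size [0.0396 0.0382 0.0061]
L zmin(2%) 0.0373 inner y 0.0327 x [-0.0106  0.0107]
R zmin(2%) 0.037 inner y 0.0306 x [-0.0107  0.0107]
circ [0.5409 0.0436] R 0.0199 n 2858
```

```bash
python3 -m crank '{"rows": [[-0.0022, 0, 0.012, 0, 0.75], [-0.0022, 0, 0.024, 0, 0.75], [-0.0022, 0, 0.024, 0, 0.75], [-0.0022, 0, 0.024, 0, 0.75]]}' | sed -n 2p
python3 - <<'E'
from h import *
im,d,W=look("w18.npz",zt=.116,near=(.54,.0435),r=.024,tol=.004)
E
```

```text
eef_pos: [0.5412, 0.0446, 0.0852]
eef [0.5412 0.0446 0.0852] yaw -179.99 w 0.754 F [0.1 0.  0. ]
top n 3707 mean [0.54   0.0435 0.1153] mid [0.5408 0.0434 0.1152] size [0.0397 0.0385 0.0063]
L zmin(2%) 0.028 inner y 0.0007 x [-0.0121  0.0119]
R zmin(2%) 0.028 inner y 0.0009 x [-0.0121  0.0119]
```

```bash
python3 -m crank '{"rows": [[0, 0, 0.0125, 0, 0.75], [0, 0, 0.0125, 0, 0.75], [0, 0, 0.0125, 0, 0.6], [0, 0, 0.0125, 0, 0.45], [0, 0, 0.0125, 0, 0.35], [0, 0, 0.0125, 0, 0.35], [0, 0, 0.0125, 0, 0.35], [0, 0, 0.0125, 0, 0.35]]}' 60
python3 -m crank '{"rows": [[0, 0, -0.01, 0, 0.35], [0, 0, -0.03, 0, 0.35], [0, 0, -0.06, 0, 0.35], [0, 0, -0.09, 0, 0.35], [0, 0, -0.11, 0, 0.35]]}'
python3 - <<'E'
from h import *
im,d,W=look("w19.npz",zt=.097,near=(.54,.0435),r=.028,tol=.004)
circ(W,d,(.54,.0435),.028,.094,.102)
E
```

```text
time_s: 18.9
eef_pos: [0.5419, 0.0454, 0.074]
tcp_rot: [-180.0, 0.1, -179.9]
force: [-1.2, -0.6, 6.4]
width: 0.429
gripper_force: 60.1
time_s: 19.32
eef_pos: [0.5417, 0.0457, 0.1858]
tcp_rot: [-180.0, 0.1, -179.9]
force: [0.6, 0.5, -2.2]
width: 0.423
gripper_force: 60.3
eef [0.5417 0.0457 0.1858] yaw -179.9 w 0.423 F [ 0.6  0.5 -2.2]
top n 2187 mean [0.5399 0.0435 0.0962] mid [0.5403 0.0436 0.0963] size [0.0494 0.0495 0.0064]
L zmin(2%) 0.0343 inner y 0.0007 x [-0.0124  0.0121]
R zmin(2%) 0.0344 inner y 0.0008 x [-0.0123  0.0119]
circ [0.5405 0.0434] R 0.025 n 2155
```

```bash
python3 -m crank '{"rows": [[0.01, 0.03, 0, 0, 0.35], [0.022, 0.062, 0, 0, 0.35], [0.034, 0.094, 0, 0, 0.35], [0.046, 0.126, 0, 0, 0.35], [0.058, 0.158, 0, 0, 0.35], [0.07, 0.19, 0, 0, 0.35], [0.08, 0.22, 0.02, 0, 0.35], [0.09, 0.24, 0.04, 0, 0.35], [0.09, 0.249, 0.06, 0, 0.35], [0.09, 0.249, 0.07, 0, 0.35], [0.09, 0.249, 0.07, 0, 0.35], [0.09, 0.249, 0.07, 0, 0.35]]}' | head -2
python3 - <<'E'
from h import *
im,d,W=look("w20.npz",zt=.019,near=(.451,.293),r=.043,tol=.004)
circ(W,d,(.451,.293),.043,.015,.022)
E
```

```text
time_s: 20.37
eef_pos: [0.4506, 0.2937, 0.1124]
eef [0.4506 0.2937 0.1124] yaw -179.92 w 0.424 F [ 1.1  0.6 -1.1]
top n 1753 mean [0.4473 0.2905 0.018 ] mid [0.4484 0.2905 0.018 ] size [0.0631 0.0661 0.0059]
L zmin(2%) 0.0343 inner y 0.0007 x [-0.0122  0.0121]
R zmin(2%) 0.034 inner y 0.0008 x [-0.0123  0.012 ]
circ [0.4497 0.2904] R 0.0332 n 1753
```

```bash
python3 -m crank '{"rows": [[0, -0.0015, 0.03, 0, 0.35], [0, -0.0015, 0.06, 0, 0.35], [0, -0.0015, 0.09, 0, 0.35], [0, -0.0015, 0.108, 0, 0.35], [0, -0.0015, 0.108, 0, 0.35], [0, -0.0015, 0.108, 0, 0.35], [0, -0.0015, 0.108, 0, 0.35], [0, -0.0015, 0.108, 0, 0.35]]}' | sed -n 2p
python3 - <<'E'
from h import *
im,d,W=look("w21.npz",zt=.0445,near=(.449,.291),r=.021,tol=.0025)
circ(W,d,(.4495,.2905),.043,.015,.022)
E
```

```text
eef_pos: [0.4528, 0.2934, 0.0069]
eef [0.4528 0.2934 0.0069] yaw -179.94 w 0.424 F [-0.5 -0.2 -1.6]
top n 783 mean [0.445  0.2917 0.0458] mid [0.4497 0.2909 0.0445] size [0.0353 0.0397 0.005 ]
L zmin(2%) 0.0345 inner y 0.0008 x [-0.0124  0.0121]
R zmin(2%) 0.0339 inner y 0.0007 x [-0.0124  0.012 ]
circ [0.4492 0.2906] R 0.0332 n 2541
```

```bash
python3 -m crank '{"rows": [[0.0018, -0.001, 0.003, 0, 0.35], [0.0018, -0.001, 0.003, 0, 0.35], [0.0018, -0.001, 0.003, 0, 0.35], [0.0018, -0.001, 0.003, 0, 0.35]]}' | sed -n 2p
python3 - <<'E'
from h import *
im,d,W=look("w22.npz",zt=.0455,near=(.449,.291),r=.0185,tol=.002)
circ(W,d,(.4495,.2905),.043,.015,.022)
E
```

```text
eef_pos: [0.4488, 0.292, 0.0018]
eef [0.4488 0.292  0.0018] yaw -179.9 w 0.42 F [ 0.2  0.6 -1.9]
top n 1050 mean [0.4502 0.2908 0.0444] mid [0.449  0.291  0.0455] size [0.0369 0.0367 0.004 ]
L zmin(2%) 0.016 inner y 0.0007 x [-0.0125  0.012 ]
R zmin(2%) 0.016 inner y 0.0008 x [-0.0125  0.0118]
circ [0.4496 0.2906] R 0.0333 n 2361
```

```bash
python3 -m crank '{"rows": [[-0.0012, 0, 0.004, 0, 0.35], [-0.0012, 0, 0.008, 0, 0.35], [-0.0012, 0, 0.0105, 0, 0.35], [-0.0012, 0, 0.0105, 0, 0.35], [-0.0012, 0, 0.0105, 0, 0.35]]}' | sed -n '2p;4p';python3 -m crank '{"rows": [[0, 0, 0.0008, 0, 0.35], [0, 0, 0.0008, 0, 0.35]]}'| sed -n '2p;4p'; python3 -m crank '{"rows": [[0, 0, 0.0006, 0, 0.35], [0, 0, 0.0006, 0, 0.35]]}'| sed -n '2p;4p'
```

```text
eef_pos: [0.4497, 0.2918, -0.0094]
force: [0.3, -0.9, -1.9]
eef_pos: [0.4501, 0.292, -0.0098]
force: [-0.0, 1.0, -2.0]
eef_pos: [0.4501, 0.292, -0.0103]
force: [1.3, 0.4, -2.1]
```

```bash
python3 -m crank '{"rows": [[0, 0, 0.0006, 0, 0.35], [0, 0, 0.0006, 0, 0.35]]}'| sed -n '2p;4p';python3 -m crank '{"rows": [[0, 0, 0.0005, 0, 0.35], [0, 0, 0.0005, 0, 0.35]]}'| sed -n '2p;4p'
```

```text
eef_pos: [0.45, 0.2919, -0.0109]
force: [0.8, -0.1, -1.8]
eef_pos: [0.4501, 0.292, -0.011]
force: [-0.8, -0.2, 2.1]
```

```bash
python3 -m crank '{"rows": [[0, 0, 0.0005, 0, 0.35], [0, 0, 0.0005, 0, 0.35]]}'| sed -n '2p;4p'; python3 -m crank '{"rows": [[0, 0, 0, 0, 0.44], [0, 0, 0, 0, 0.5], [0, 0, 0, 0, 0.6], [0, 0, 0, 0, 0.75], [0, 0, 0, 0, 0.75], [0, 0, -0.02, 0, 0.75], [0, 0, -0.05, 0, 0.75], [0, 0, -0.09, 0, 0.75], [0, 0, -0.12, 0, 0.75], [0, 0, -0.12, 0, 0.75], [0, 0, -0.12, 0, 0.75]]}' | sed -n '1,2p'
python3 - <<'E'
from h import *
im,d,W=look("w23.npz",zt=.031,near=(.4495,.2906),r=.027,tol=.004)
circ(W,d,(.4495,.2906),.027,.027,.036)
circ(W,d,(.4495,.2905),.043,.015,.022)
E
```

```text
eef_pos: [0.4501, 0.292, -0.0111]
force: [-2.9, -1.0, 7.7]
time_s: 23.68
eef_pos: [0.4516, 0.2926, 0.1101]
eef [0.4516 0.2926 0.1101] yaw -179.9 w 0.752 F [-0.4 -0.2 -0.9]
top n 1430 mean [0.4488 0.291  0.0302] mid [0.4489 0.2911 0.0306] size [0.0384 0.0378 0.0071]
L zmin(2%) 0.0372 inner y 0.0328 x [-0.0109  0.0104]
R zmin(2%) 0.0372 inner y 0.0305 x [-0.0111  0.0103]
circ [0.4493 0.2909] R 0.0196 n 1430
circ [0.4495 0.2903] R 0.0332 n 1836
```

Weight_200 is seated. Now going for weight_500.

```bash
python3 -m crank '{"rows": [[-0.008, -0.025, -0.03, 0, 0.95], [-0.02, -0.057, -0.05, 0, 0.95], [-0.032, -0.09, -0.05, 0, 0.95], [-0.044, -0.122, -0.05, 0, 0.95], [-0.056, -0.155, -0.05, 0, 0.95], [-0.068, -0.187, -0.05, 0, 0.95], [-0.08, -0.22, -0.05, 0, 0.95], [-0.0894, -0.248, -0.03, 0, 0.95], [-0.0894, -0.248, -0.01, 0, 0.95], [-0.0894, -0.248, 0.01, 0, 0.95], [-0.0894, -0.248, 0.01, 0, 0.95], [-0.0894, -0.248, 0.01, 0, 0.95]]}' | head -2
python3 - <<'E'
from h import *
im,d,W=look("w24.npz",zt=.097,near=(.54,.0435),r=.03,tol=.004)
circ(W,d,(.54,.0435),.03,.094,.102)
E
```

```text
time_s: 24.73
eef_pos: [0.5377, 0.0442, 0.0957]
eef [0.5377 0.0442 0.0957] yaw -179.93 w 0.954 F [0.6 0.1 0.3]
top n 4405 mean [0.5398 0.0435 0.0962] mid [0.5407 0.0434 0.0962] size [0.0501 0.0495 0.0063]
L zmin(2%) 0.0421 inner y 0.0411 x [-0.0104  0.0111]
R zmin(2%) 0.0419 inner y 0.0391 x [-0.0105  0.0111]
circ [0.5407 0.0433] R 0.0254 n 4367
```

```bash
python3 -m crank '{"rows": [[-0.0025, 0.0002, 0.02, 0, 0.95], [-0.0025, 0.0002, 0.035, 0, 0.95], [-0.0025, 0.0002, 0.045, 0, 0.95], [-0.0025, 0.0002, 0.05, 0, 0.95], [-0.0025, 0.0002, 0.05, 0, 0.95], [-0.0025, 0.0002, 0.05, 0, 0.95]]}' 20 | sed -n '2p;4p'; python3 -m crank '{"rows": [[0, 0, 0, 0, 0.75], [0, 0, 0, 0, 0.66], [0, 0, 0, 0, 0.62], [0, 0, 0, 0, 0.58], [0, 0, 0, 0, 0.56], [0, 0, 0, 0, 0.55], [0, 0, 0, 0, 0.55], [0, 0, 0, 0, 0.55]]}'
```

```text
eef_pos: [0.5428, 0.0445, 0.0487]
force: [-0.7, -0.2, 0.0]
time_s: 25.95
eef_pos: [0.5428, 0.0444, 0.0489]
tcp_rot: [180.0, 0.1, -179.9]
force: [-1.3, 0.5, 5.2]
width: 0.577
gripper_force: 20.2
```

```bash
python3 -m crank '{"rows": [[0, 0, -0.001, 0, 0.5], [0, 0, -0.004, 0, 0.5], [0, 0, -0.006, 0, 0.5], [0, 0, -0.006, 0, 0.5]]}' 20;  python3 -m crank '{"rows": [[0, 0, 0, 0, 0.4], [0, 0, 0, 0, 0.4], [0, 0, 0, 0, 0.4]]}' 70
python3 - <<'E'
from h import *
im,d,W=look("w25.npz",zt=.102,near=(.54,.0435),r=.024,tol=.006)
E
```

```text
time_s: 26.28
eef_pos: [0.5421, 0.0442, 0.054]
tcp_rot: [-180.0, -0.0, -179.9]
force: [0.3, -0.2, -5.1]
width: 0.58
gripper_force: 21.7
time_s: 26.53
eef_pos: [0.5421, 0.0443, 0.0538]
tcp_rot: [180.0, -0.0, -179.9]
force: [0.7, -0.8, -4.7]
width: 0.554
gripper_force: 72.8
eef [0.5421 0.0443 0.0538] yaw -179.91 w 0.554 F [ 0.7 -0.8 -4.7]
top n 6510 mean [0.5399 0.0435 0.1006] mid [0.54   0.0435 0.1029] size [0.0478 0.0479 0.0095]
L zmin(2%) 0.0395 inner y 0.0007 x [-0.0124  0.0121]
R zmin(2%) 0.0391 inner y 0.0008 x [-0.0124  0.0121]
```

```bash
python3 -m crank '{"rows": [[0, 0, -0.03, 0, 0.4], [-0.004, 0.015, -0.06, 0, 0.4], [-0.012, 0.045, -0.08, 0, 0.4], [-0.02, 0.08, -0.08, 0, 0.4], [-0.028, 0.115, -0.08, 0, 0.4], [-0.037, 0.15, -0.08, 0, 0.4], [-0.046, 0.185, -0.08, 0, 0.4], [-0.055, 0.22, -0.08, 0, 0.4], [-0.064, 0.255, -0.08, 0, 0.4], [-0.072, 0.275, -0.08, 0, 0.4], [-0.072, 0.286, -0.08, 0, 0.4], [-0.072, 0.286, -0.08, 0, 0.4]]}' | head -2; python3 -m crank '{"rows": [[0, 0, 0.01, 0, 0.4], [0, 0, 0.02, 0, 0.4], [0, 0, 0.02, 0, 0.4]]}'|sed -n '2,5p'
python3 - <<'E'
from h import *
im,d,W=look("w26.npz",zt=.019,near=(.612,.329),r=.048,tol=.004)
circ(W,d,(.612,.329),.048,.015,.022)
E
```

```text
time_s: 27.58
eef_pos: [0.6131, 0.333, 0.133]
eef_pos: [0.6119, 0.3281, 0.1106]
tcp_rot: [-179.9, -0.3, -180.0]
force: [-1.3, -0.7, -6.5]
width: 0.555
eef [0.6119 0.3281 0.1106] yaw -179.99 w 0.555 F [-1.3 -0.7 -6.5]
top n 1565 mean [0.5991 0.3289 0.0179] mid [0.6046 0.3286 0.0177] size [0.0617 0.0774 0.0054]
L zmin(2%) 0.0397 inner y 0.0006 x [-0.0124  0.0121]
R zmin(2%) 0.0391 inner y 0.0009 x [-0.0123  0.0121]
circ [0.6123 0.3287] R 0.0388 n 1565
```

```bash
python3 -m crank '{"rows": [[-0.002, 0.0014, 0.025, 0, 0.4], [-0.002, 0.0014, 0.05, 0, 0.4], [-0.002, 0.0014, 0.075, 0, 0.4], [-0.002, 0.0014, 0.095, 0, 0.4], [-0.002, 0.0014, 0.1, 0, 0.4], [-0.002, 0.0014, 0.1, 0, 0.4], [-0.002, 0.0014, 0.1, 0, 0.4], [-0.002, 0.0014, 0.1, 0, 0.4]]}' | sed -n 2p
python3 - <<'E'
from h import *
im,d,W=look("w27.npz",zt=.058,near=(.612,.329),r=.024,tol=.003)
circ(W,d,(.612,.3287),.048,.015,.022)
cv2.imwrite("pics/w27.png",cv2.resize(im[100:350,100:420,::-1],None,fx=2.4,fy=2.4,interpolation=cv2.INTER_CUBIC))
E
```

```text
eef_pos: [0.6175, 0.332, 0.0163]
eef [0.6175 0.332  0.0163] yaw -179.93 w 0.553 F [ 0.1 -0.4 -4.2]
top n 403 mean [0.595  0.3278 0.0583] mid [0.6126 0.3273 0.058 ] size [0.045  0.0435 0.006 ]
L zmin(2%) 0.0395 inner y 0.0008 x [-0.0123  0.0121]
R zmin(2%) 0.0391 inner y 0.0007 x [-0.0123  0.0121]
circ [0.6122 0.3287] R 0.0389 n 3027
```

View pics/w27.png

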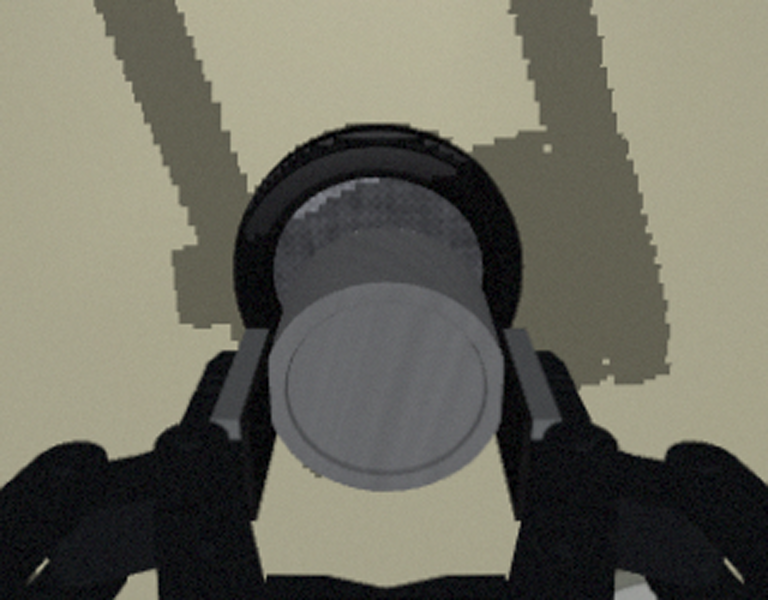

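The picture shows the weight (top at crop (387,385)) above the well, which is at (380,260) and has its rim unobstructed. The numbers ask for about a 3 mm shift back.

```bash
python3 -m crank '{"rows": [[0.003, -0.0022, 0.005, 0, 0.4], [0.003, -0.0022, 0.005, 0, 0.4], [0.003, -0.0022, 0.005, 0, 0.4], [0.003, -0.0022, 0.005, 0, 0.4], [0.003, -0.0022, 0.005, 0, 0.4], [0.003, -0.0022, 0.005, 0, 0.4]]}' | sed -n '2p;4p'
python3 - <<'E'
from h import *
im,d,W=look("w28.npz",zt=.057,near=(.612,.329),r=.022,tol=.004)
circ(W,d,(.612,.3287),.048,.015,.022)
E
```

```text
eef_pos: [0.613, 0.3297, 0.0093]
force: [-0.3, 0.3, -4.4]
eef [0.613  0.3297 0.0093] yaw -179.9 w 0.554 F [-0.3  0.3 -4.4]
top n 5397 mean [0.6121 0.329  0.0556] mid [0.612  0.3289 0.0562] size [0.0439 0.0437 0.0057]
L zmin(2%) 0.0394 inner y 0.0007 x [-0.0123  0.012 ]
R zmin(2%) 0.0391 inner y 0.0007 x [-0.0124  0.0121]
circ [0.6112 0.3286] R 0.0385 n 2880
```

```bash
python3 -m crank '{"rows": [[-0.0005, 0, 0.005, 0, 0.4], [-0.0005, 0, 0.01, 0, 0.4], [-0.0005, 0, 0.013, 0, 0.4], [-0.0005, 0, 0.013, 0, 0.4], [-0.0005, 0, 0.013, 0, 0.4]]}' | sed -n '2p;4p';python3 -m crank '{"rows": [[0, 0, 0.0008, 0, 0.4], [0, 0, 0.0008, 0, 0.4]]}'| sed -n '2p;4p'; python3 -m crank '{"rows": [[0, 0, 0.0006, 0, 0.4], [0, 0, 0.0006, 0, 0.4]]}'| sed -n '2p;4p'
```

```text
eef_pos: [0.613, 0.3295, -0.0045]
force: [0.3, -0.2, -5.2]
eef_pos: [0.6133, 0.3296, -0.0048]
force: [0.1, -0.2, -4.9]
eef_pos: [0.6134, 0.3296, -0.0053]
force: [-0.0, 0.0, -4.9]
```

```bash
python3 -m crank '{"rows": [[0, 0, 0.0005, 0, 0.4], [0, 0, 0.0005, 0, 0.4]]}'| sed -n '2p;4p'
```

```text
eef_pos: [0.6134, 0.3297, -0.0055]
force: [-0.1, 0.5, -3.0]
```

```bash
python3 -m crank '{"rows": [[0, 0, 0.0005, 0, 0.4], [0, 0, 0.0005, 0, 0.4]]}'| sed -n '2p;4p';python3 -m crank '{"rows": [[0, 0, 0.0004, 0, 0.4], [0, 0, 0.0004, 0, 0.4]]}'| sed -n '2p;4p'
```

```text
eef_pos: [0.6134, 0.3297, -0.0055]
force: [-1.8, -1.1, 1.7]
eef_pos: [0.6135, 0.3296, -0.0055]
force: [-3.4, -1.9, 4.5]
```

```bash
python3 -m crank '{"rows": [[0, 0, 0, 0, 0.6], [0, 0, 0, 0, 0.65], [0, 0, 0, 0, 0.75], [0, 0, 0, 0, 0.9], [0, 0, 0, 0, 0.95], [0, 0, 0, 0, 0.95], [0, 0, -0.02, 0, 0.95], [0, 0, -0.05, 0, 0.95], [0, 0, -0.09, 0, 0.95], [0, 0, -0.13, 0, 0.95], [0, 0, -0.16, 0, 0.95], [0, 0, -0.16, 0, 0.95]]}' | sed -n '1,4p'
python3 - <<'E'
from h import *
im,d,W=look("w29.npz",zt=.042,near=(.612,.3287),r=.03,tol=.004)
circ(W,d,(.612,.3287),.03,.037,.048)
circ(W,d,(.612,.3287),.048,.015,.022)
print(ctrl.observe()["time_s"])
E
```

```text
time_s: 31.4
eef_pos: [0.6176, 0.3312, 0.1625]
tcp_rot: [179.7, 0.8, -179.9]
force: [0.3, 0.3, 1.1]
eef [0.6176 0.3312 0.1625] yaw -179.9 w 0.947 F [0.3 0.3 1.1]
top n 1820 mean [0.6108 0.3285 0.0412] mid [0.611  0.3286 0.0415] size [0.0494 0.0485 0.0066]
L zmin(2%) 0.0418 inner y 0.0414 x [-0.0115  0.0102]
R zmin(2%) 0.0419 inner y 0.039 x [-0.0116  0.01  ]
circ [0.6112 0.3286] R 0.0251 n 1832
circ [0.612  0.3286] R 0.0386 n 1489
31.45
```

Weight_500 is seated, with its seat floor at 0.041 as expected. One last overall look.

```bash
python3 -m crank '{"rows": [[0.04, -0.03, -0.02, 0, 0.95], [0.08, -0.06, -0.02, 0, 0.95], [0.12, -0.09, -0.02, 0, 0.95], [0.16, -0.12, -0.02, 0, 0.95], [0.16, -0.12, -0.02, 0, 0.95], [0.16, -0.12, -0.02, 0, 0.95]]}'|sed -n '1,2p'; python3 - <<'E'
from h import *
im,d=grab_frame("scene");a=im[110:320,90:400];cv2.imwrite("pics/fin.png",cv2.resize(a[:,:,::-1],None,fx=2.58,fy=2.58,interpolation=cv2.INTER_CUBIC))
print(nets.place_of("scene","beaker")[:1])
E
```

```text
time_s: 31.95
eef_pos: [0.4455, 0.2061, 0.1709]
[{'location': [0.4176, 0.4346], 'conf': 0.79}]
```

View pics/fin.png

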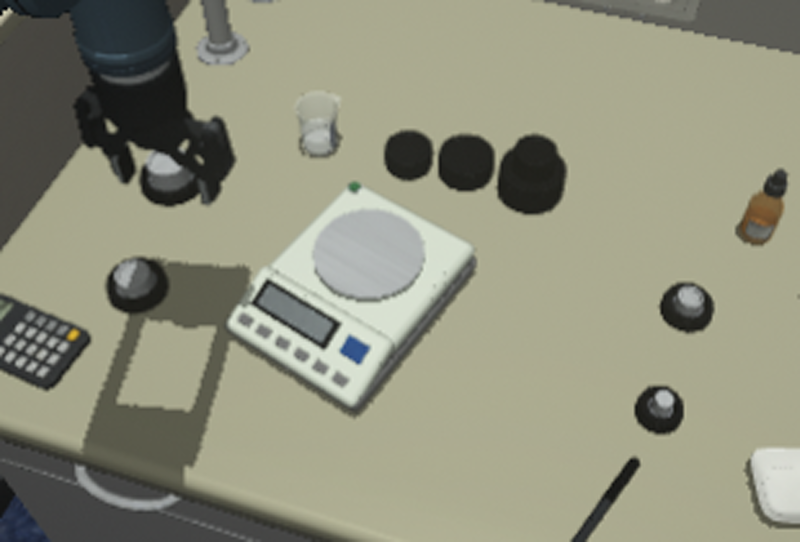

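All four weights stand in their cases, at crop (170,165), (135,275), (690,298) and (662,402). The pan is empty, the beaker hasn't moved, and the arm is clear of everything.

```bash
python3 -c "
from rig import ctrl
print(ctrl.finish_job())"
```

```text
the job is handed in; nothing more can be done
None
```

All four weights are off the pan, smallest to largest, each standing flat in its matching case well, with the beaker where it was; gripping the lower weights on the stack sent about 3–6 N down through the balance, and the job is handed in at about 32 s.

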